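# Set the air valve to the hose tail

## Robot

A 6-joint arm with a two-finger parallel gripper is mounted at the origin on the work surface; the furniture and walls round the work are solid. World frame = base frame: x ahead of the robot, y to its left, z up, the work surface at z = 0. Lengths are in m, angles in degrees, forces in N, time in s.
With the tool pointing down it reaches from about 0.375 to 0.925 m from the base axis. Payload 5.7 kg.
Tool frame: the origin (TCP) lies on the centre line of the jaws, within the pads' length; the fingertips stand 14 mm ahead of it and the grasp point (between the pads) lies 5 mm behind it; z points along the fingers, x is the direction in which the jaws open and shut, and the axes are right-handed (so a half turn about z gives the same grasp; the last joint's range is limited). The gripper opens to 88 mm and grips with 3 to 60 N. Pads are 20 mm wide; open, the fingers measure 115 mm over their backs; the gripper's body (75 mm by 178 mm) begins 61 mm behind the grasp point.
Start: joints at [-69.792, 20.558, 86.54, -0, 72.909, -6.595], TCP at [0.271, -0.536, 0.237] pointing down, gripper open.
Joint ranges: [-170.27, 170.27], [-57.76, 135], [12.27, 136.19], [-55.21, 235.2], [11.17, 155.16], [-170.74, 170.74]. Speed limits (degrees/s): [136.94, 136.94, 180, 180, 180, 180].

## Interface

Orientations are given as a 3x3 rotation matrix whose columns are the frame's x, y, z axes.
In Python, from rig import robot, cams, ticket gives the robot as it stands.
- The arm moves only by the tool step_arm, never from a script. Its argument "increments" is a list of rows, each a list of 5 numbers: the closure, from 0 (fully open) to 1 (shut), then the shift along the tool's x, y, z in m, then the turn about the tool's z in degrees. In form: [[grip, tx, ty, tz, roll], ...]. A call has 1 to 5 rows; each row is the pose to reach, as a shift and turn from the pose commanded when the call began, along the tool's axes at that moment; what a row does not reach only later rows make up. A row lasts 1/10 s, in which the tool goes at most 50 mm and 8.59 degrees, less where a joint would pass 70% of its speed; a pose out of reach is approached as far as the arm can. A call with a gripper value outside its range is refused whole. The fingers move at their own pace and stop on an object; "newtons" is the grip in N (left out, the last holds). Time passes only in rows, so rows that repeat a pose let the fingers close. It gives the time, the measured TCP pose, the force and the opening at its end, in the units of the state.
- robot.get_state(): the state, without advancing time (a new reading comes with each control period).
- cams.read_camera(name): name is "scene" or "top" or "wrist"; returns the picture (400x640x3 uint8, blue, green, red); there is no depth.
- cams.camera_params(name): a dict with "vfov" (degrees; the focal length in pixels is half the picture's height over the tangent of half this angle, whatever the lens; pixels are square), "cx", "cy" (the principal point, pixels), "xyz" and "attitude" of the camera in the world. Camera axes: x right, y down, z forward; pixel columns grow to the right and rows downward; lengths in m; the calibration is good to about 2 mm. A picture is of the moment at which its call begins: read the wrist's pose just before it. camera_params takes no time and is no camera call; for the wrist camera it gives the pose at the moment of the call.
- ticket.close_job(): hands the job in, once; it reports no verdict.
The state is a dict: "time": time; "joint_positions": joint angles; "qvel": joint speeds; "effort": joint torques, N m; "eef_pos": TCP position; "eef_rot": TCP orientation; "ft_force": force on the tool from outside, world axes, zero at the start; "ft_torque": the same for the moment, N m; "finger_gap": finger opening in m.
Only numpy, scipy, OpenCV 4.12 (cv2) and the standard library are available. Lean on these libraries where they do the work, as an engineer would, in place of code of your own. Each camera call takes 0.05 s, during which the arm holds its last target.

## Task

Set the compressed-air selector valve on the bench to its hose outlet: push the tab of the black dial round with a fingertip, without pinching it, until the tab points straight at the tall ringed hose tail. Only then push the button in the middle of the dial fully down and let it come up again. Do not pick up or shift the pot, the tape reel or the chuck key that lie around the valve.

Things in the scene. Friction and masses are not known exactly. Their poses are not given: they have to be found in the camera images.
- manifold: Compressed-air selector valve screwed to the bench: round aluminium casting, radius 52 mm, 22 mm tall; four pipe arms (tops at 19 mm) lead to four outlets at 50 and 100 degrees either side of its front; black dial on top, button in the middle. Origin: on the upright axis of dial and button, at bench height. z up; -x is the front, roughly towards the robot.
- selector (a joint): Turn of the black dial about the upright axis, rad: 0 = tab along -x of manifold, positive counter-clockwise from above, stops at -2.0 and 2.0. Dial: disc of radius 44 mm, 24 to 34 mm above the bench. No click stops: it turns against steady friction (0.12 N m, about 2 N at the tab) and stays where it is left. It starts within 0.4 rad of 0.
- tab_mid (a point): Point on the centre plane of the dial's tab, 58 mm from the axis, 37 mm above the bench. The tab is an upright black fin that stands out from the dial's rim to radius 72 mm: 15 mm thick over its side faces (web 8 mm, a 4 mm cheek on each side), 24 to 50 mm above the bench (cheeks 26 to 46 mm). Beside this point, on either side face, is where to push.
- tab_aim (a point): Point on the tab's centre line carried outward to 100 mm from the dial's axis (28 mm beyond the tab's end), 37 mm above the bench: where the tab points at on the outlets' circle.
- button (a joint): Travel of the push button in the middle of the dial, m: 0 up, 0.007 fully down. Sprung: it begins to move at about 1 N, takes 6 N fully down, and comes back up when let go. It does not turn with the dial.
- button_top (a point): Centre of the top of the button, a steel cap 21 mm across. At rest 60 mm above the bench, 10 mm above the fixed sleeve (32 mm across) round it.
- hose_tail: The outlet to select: tall hose tail, a slim ringed spigot (17 mm across, four tapered barbs) on a round collar, 69 mm tall in all. Fixed 100 mm from the dial's axis at the end of one of the valve's four pipe arms; which arm varies. Round aluminium boss, 25 mm across and 24 mm tall, with a brass top. Origin: on its upright axis at bench height.
- hex_plug: Outlet closed with a low hexagonal plug, 32 mm tall in all. Fixed 100 mm from the dial's axis at the end of one of the valve's four pipe arms; which arm varies. Round aluminium boss, 25 mm across and 24 mm tall, with a brass top. Origin: on its upright axis at bench height.
- dome_cap: Outlet closed with a smooth domed cap, 44 mm tall in all. Fixed 100 mm from the dial's axis at the end of one of the valve's four pipe arms; which arm varies. Round aluminium boss, 25 mm across and 24 mm tall, with a brass top. Origin: on its upright axis at bench height.
- coupler: Outlet with a flat-topped cylindrical quick coupler, 25 mm across, 48 mm tall in all. Fixed 100 mm from the dial's axis at the end of one of the valve's four pipe arms; which arm varies. Round aluminium boss, 25 mm across and 24 mm tall, with a brass top. Origin: on its upright axis at bench height.
- pot: Loose bystander: white plastic pot with screw cap, 44 mm across, 86 mm tall, standing to the right of the valve. Origin: centre of its underside.
- reel: Loose bystander: reel of black insulating tape lying flat, 62 mm across, 20 mm tall, left of the valve. Origin: centre of its underside.
- chuck_key: Loose bystander: steel three-way drill chuck key lying down, 67 x 70 x 21 mm, in front of the valve, to the right. Origin: centre of its underside.
Mind the look-alikes: they are no part of the job. Leave any green or purple look-alike of the hose_tail alone.

How it is judged:
By the outcome, as a careful person would: the job done as asked, in the order asked, and still so for the second after the job is handed in, with the robot touching nothing.
It also fails if it takes over 48 s, if anything falls off the work surface, if the arm or the gripper's body presses on something with over 40 N, if the wrist force passes 120 N, or if a joint passes its speed limit or range.

## Working session

There is one attempt and no reset: what is moved stays moved. The work goes in short steps, Python scripts to look and compute and a tool call to move; the robot and the scene stay as the last step left them, time stands still between calls to the robot, and variables do not carry over. Pictures are saved under pics/ and viewed, and the job is handed in when it is done.

Besides the shell and the picture viewer there is one more tool, called after ">>>" as name(argument=value, ...) on one line, values as JSON. step_arm: Moves the arm, as the interface text tells. Its arguments: {"type":"object","properties":{"increments":{"type":"array"},"newtons":{"type":"number"}},"required":["increments"]}

```bash
mkdir -p pics; ls; python3 - <<'E'
from rig import robot,cams,ticket
import cv2,numpy as np
s=robot.get_state();print(s['time'],s['eef_pos'],s['eef_rot'],s['finger_gap'])
for n in ['scene','top','wrist']:
    print(n,cams.camera_params(n)); 
    if n!='wrist': cv2.imwrite(f'pics/{n}0.png',cams.read_camera(n))
E
```

```text
pics
0.0 [ 0.27030498 -0.5348863   0.23579322] [[ 4.50927832e-01 -8.92560186e-01 -6.35498782e-04]
 [-8.92558428e-01 -4.50928216e-01  1.78776748e-03]
 [-1.88225441e-03 -2.38934320e-04 -9.99998200e-01]] 0.08777586815966121
scene {'vfov': 49.039466681584344, 'cx': 326.12960534402146, 'cy': 194.1746994296626, 'xyz': array([ 0.76793052, -0.64128788,  0.49968445]), 'attitude': array([[ 0.91385396,  0.20376197, -0.35121504],
       [ 0.40600728, -0.44707466,  0.79704601],
       [ 0.00538832, -0.87097951, -0.49128979]])}
top {'vfov': 47.452874503602715, 'cx': 318.66948071083317, 'cy': 201.9392880868075, 'xyz': array([0.2977588 , 0.05270668, 0.92732895]), 'attitude': array([[ 0.00355521, -0.98370912,  0.17973238],
       [-0.99912061, -0.01100312, -0.04045898],
       [ 0.04177748, -0.17943049, -0.98288318]])}
wrist {'vfov': 64.58737149189265, 'cx': 319.6399190419949, 'cy': 200.2261374521133, 'xyz': array([ 0.34563441, -0.49792894,  0.3837904 ]), 'attitude': array([[ 4.50844267e-01, -8.50032474e-01, -2.72367840e-01],
       [-8.92602162e-01, -4.29653305e-01, -1.36599480e-01],
       [-9.09748571e-04,  3.04701216e-01, -9.52447553e-01]])}
```

View pics/scene0.png

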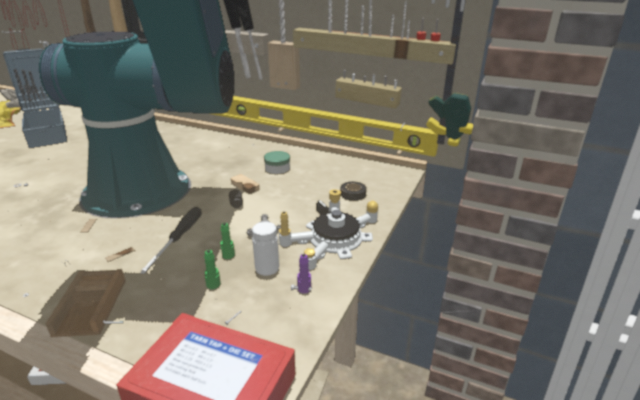

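View pics/top0.png

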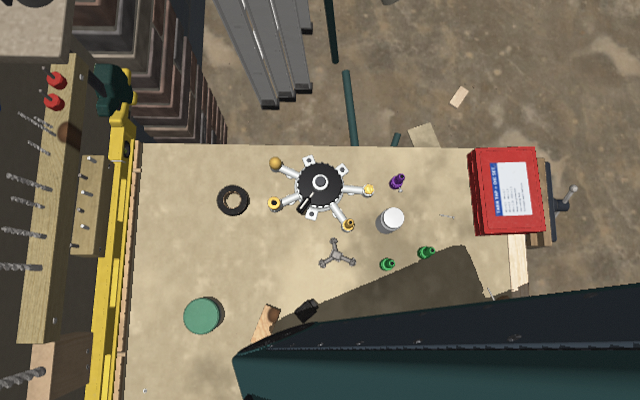

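```bash
python3 - <<'E'
import cv2
t=cv2.imread('pics/top0.png');s=cv2.imread('pics/scene0.png')
cv2.imwrite('pics/top0c.png',cv2.resize(t[135:255,220:420],None,fx=4,fy=4,interpolation=cv2.INTER_CUBIC))
cv2.imwrite('pics/scene0c.png',cv2.resize(s[170:300,190:390],None,fx=4,fy=4,interpolation=cv2.INTER_CUBIC))
E
```

```text
(no output)
```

View pics/top0c.png

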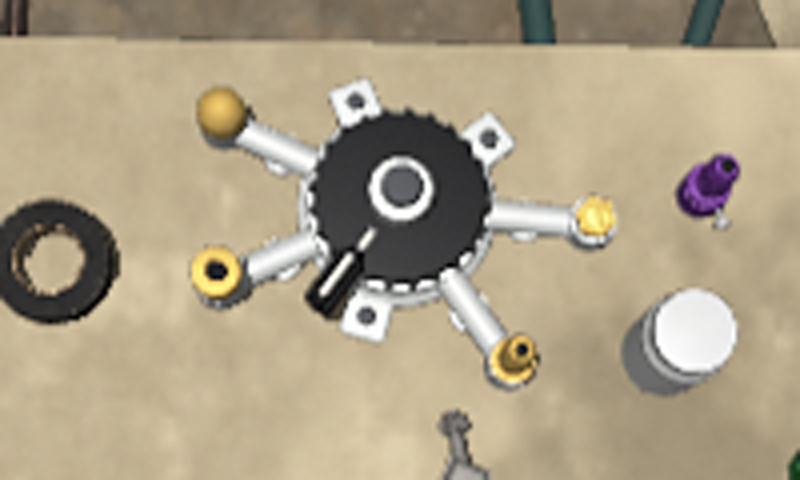

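View pics/scene0c.png

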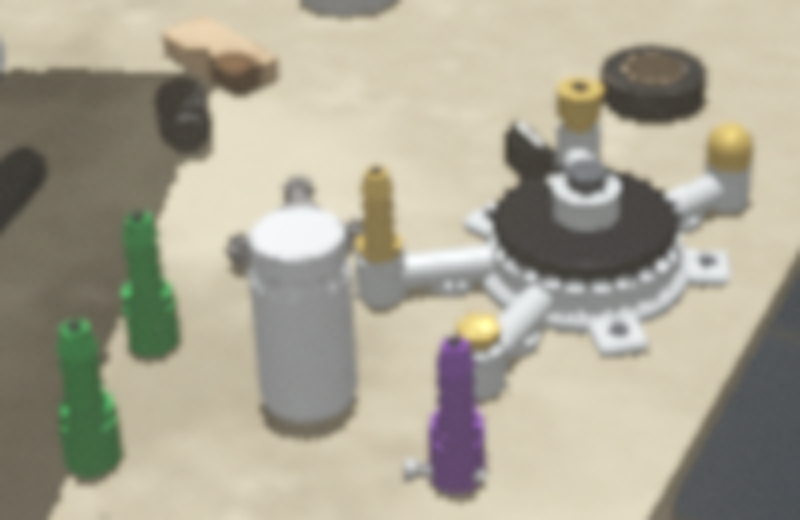

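Candidates for the hose tail, in top-view pixels:
- Brass ringed spigot at about (350,222), front-right arm.
- Coupler (274,202), flat top.
- Dome (275,162).
- Hex plug (369,188).
- Purple look-alike (397,181).
- Green look-alikes (387,264) and (426,252).

The scene crop shows the brass slim ringed spigot at scene (284,225), on a pipe arm, so that is the target. The tab is at about top (304,205), pointing front-left.

```bash
cat > h.py <<'E'
import numpy as np
def ray(p,u,v):
    f=200/np.tan(np.radians(p['vfov']/2))
    d=p['attitude']@np.array([(u-p['cx'])/f,(v-p['cy'])/f,1.]);return p['xyz'],d
def onz(p,u,v,z):
    o,d=ray(p,u,v);return o+d*(z-o[2])/d[2]
def tri(p1,a,p2,b):
    o,d=ray(p1,*a);q,e=ray(p2,*b);d/=np.linalg.norm(d);e/=np.linalg.norm(e)
    M=np.c_[d,-e];t=np.linalg.lstsq(M,q-o,rcond=None)[0];x,y=o+t[0]*d,q+t[1]*e
    return (x+y)/2,np.linalg.norm(x-y)
def proj(p,X):
    f=200/np.tan(np.radians(p['vfov']/2));c=p['attitude'].T@(np.array(X)-p['xyz'])
    return p['cx']+f*c[0]/c[2],p['cy']+f*c[1]/c[2]
E
python3 - <<'E'
from rig import cams
from h import *
T=cams.camera_params('top');S=cams.camera_params('scene')
c=lambda x,y:(220+x/4-.4,135+y/4-.4)
A={}
for n,x,y,z in [('button',403,186,.06),('sleeve',401,189,.05),('dome',222,108,.04),('coupler',216,270,.048),('hex',595,215,.032),('hose',521,349,.069),('tabtip',322,308,.05),('tabin',356,258,.05),('purple',727,165,.07),('pot',697,332,.086),('reel',52,262,.02),('key',470,470,.01)]:
    A[n]=onz(T,*c(x,y),z);print(n,A[n].round(4))
for n in A:
    d=A[n]-(A['button']);print(n,'r',np.hypot(*d[:2]).round(4),'ang(ccw from -x)',np.degrees(np.arctan2(-d[1],-d[0])).round(1))
print('button tri',tri(T,c(403,186),S,(190+587/4-.4,170+172/4-.4)))
print('hose tri',tri(T,c(521,349),S,(190+377/4-.4,170+170/4-.4)))
E
```

```text
button [0.4978 0.0139 0.06  ]
sleeve [0.4986 0.0144 0.05  ]
dome [0.5414 0.104  0.04  ]
coupler [0.4572 0.1048 0.048 ]
hex [ 0.4905 -0.0846  0.032 ]
hose [ 0.4167 -0.0423  0.069 ]
tabtip [0.4386 0.0528 0.05  ]
tabin [0.4636 0.0364 0.05  ]
purple [ 0.5081 -0.144   0.07  ]
pot [ 0.4232 -0.1237  0.086 ]
reel [0.4655 0.1889 0.02  ]
key [ 0.3632 -0.0226  0.01  ]
button r 0.0 ang(ccw from -x) -180.0
sleeve r 0.0009 ang(ccw from -x) -145.2
dome r 0.1002 ang(ccw from -x) -115.8
coupler r 0.0996 ang(ccw from -x) -66.0
hex r 0.0987 ang(ccw from -x) 85.8
hose r 0.0987 ang(ccw from -x) 34.7
tabtip r 0.0708 ang(ccw from -x) -33.3
tabin r 0.041 ang(ccw from -x) -33.4
purple r 0.1582 ang(ccw from -x) 93.7
pot r 0.1565 ang(ccw from -x) 61.5
reel r 0.178 ang(ccw from -x) -79.5
key r 0.1394 ang(ccw from -x) 15.1
button tri (array([0.4990628 , 0.01444692, 0.05971267]), np.float64(0.002578259388103003))
hose tri (array([ 0.41724998, -0.04152967,  0.07155395]), np.float64(0.0020388335678492467))
```

```bash
cat >> h.py <<'E'
def u(a): a=np.radians(a);return np.array([-np.cos(a),-np.sin(a)])
def t(a): a=np.radians(a);return np.array([np.sin(a),-np.cos(a)])
def inc(s,target,yang=None):
    R=np.array(s['eef_rot']);d=R.T@(np.array(target)-s['eef_pos'])
    r=0
    if yang is not None:
        cur=np.degrees(np.arctan2(R[1,1],R[0,1])); r=-((yang-cur+180)%360-180)
    return d.round(4),round(r,2)
E
python3 - <<'E'
from rig import robot
from h import *
s=robot.get_state();C=np.array([.4985,.0143]);a=-33.4
p=C+.058*u(a)-.0255*t(a);print(p)
print(inc(s,[*p,.20],-90+a))
E
```

```text
[0.46411608 0.0675165 ]
(array([-0.4503, -0.4446,  0.0367]), np.float64(-29.8))
```

>>> step_arm(increments=[[1,-0.036,-0.035,0,-4],[1,-0.07,-0.07,0,-10],[1,-0.105,-0.105,0,-16],[1,-0.14,-0.14,0.01,-23],[1,-0.175,-0.173,0.02,-29.8]], newtons=20)

```text
time: 0.6
eef_pos: [0.3464, -0.2996, 0.2165]
eef_rot: [[0.837, -0.547, 0.001], [-0.547, -0.837, -0.0], [0.001, -0.0, -1.0]]
ft_force: [0.8, 0.8, 0.4]
finger_gap: 0.0515
```

```bash
python3 - <<'E'
from rig import robot
from h import *
s=robot.get_state();C=np.array([.4985,.0143]);a=-33.4
p=C+.058*u(a)-.0255*t(a)
print(inc(s,[*p,.20],-90+a),s['finger_gap'])
E
```

```text
(array([-0.1022, -0.3717,  0.0165]), np.float64(0.25)) 0.051473279813237925
```

>>> step_arm(increments=[[1,-0.013,-0.046,0.003,0],[1,-0.026,-0.093,0.006,0],[1,-0.039,-0.14,0.009,0],[1,-0.052,-0.186,0.012,0],[1,-0.064,-0.232,0.015,0]])

```text
time: 1.1
eef_pos: [0.4202, -0.0704, 0.2015]
eef_rot: [[0.835, -0.551, -0.0], [-0.551, -0.835, 0.0], [-0.0, -0.0, -1.0]]
ft_force: [0.8, -0.3, -0.0]
finger_gap: 0.0112
```

```bash
python3 - <<'E'
from rig import robot
from h import *
s=robot.get_state();C=np.array([.4985,.0143]);a=-33.4
p=C+.058*u(a)-.0255*t(a)
print(inc(s,[*p,.20],-90+a),s['finger_gap'])
E
```

```text
(array([-0.0393, -0.1393,  0.0015]), np.float64(-0.01)) 0.011202466446171075
```

>>> step_arm(increments=[[1,-0.013,-0.046,0,0],[1,-0.026,-0.093,0,0],[1,-0.0393,-0.1393,0,0],[1,-0.0393,-0.1393,0,0],[1,-0.0393,-0.1393,0,0]])

```text
time: 1.6
eef_pos: [0.4638, 0.0665, 0.2013]
eef_rot: [[0.837, -0.548, -0.001], [-0.548, -0.837, -0.0], [-0.001, 0.001, -1.0]]
ft_force: [-1.0, -0.4, 1.1]
finger_gap: 0.0005
```

```bash
python3 - <<'E'
from rig import robot,cams
from h import *
import cv2
s=robot.get_state();print(s['eef_pos'],s['finger_gap'])
for n in ['wrist','top']:
    P=cams.camera_params(n);im=cams.read_camera(n);cv2.imwrite(f'pics/{n}1.png',im)
    print(n,proj(P,[.4985,.0143,.06]),proj(P,[*s['eef_pos'][:2],s['eef_pos'][2]-.014]), P['xyz'])
E
```

```text
[0.4638289  0.06645943 0.20133067] 0.0005170984445236058
wrist (np.float64(378.2543171255329), np.float64(215.3901813895549)) (np.float64(318.87881618671173), np.float64(253.54419703212972)) [0.51007686 0.13634811 0.34912769]
top (np.float64(320.1273450025753), np.float64(180.76312395750517)) (np.float64(292.1679739525415), np.float64(183.45325926382424)) [0.2977588  0.05270668 0.92732895]
```

View pics/wrist1.png

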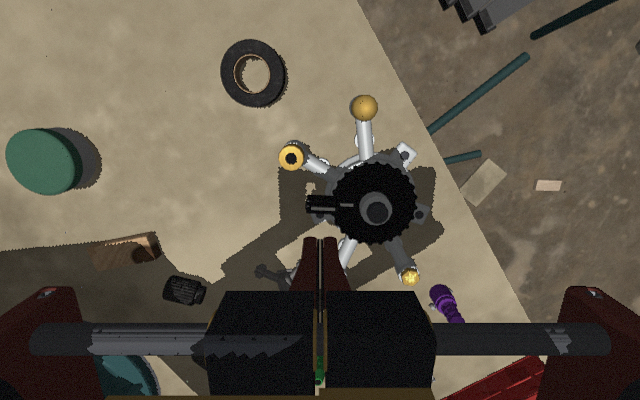

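View pics/top1.png

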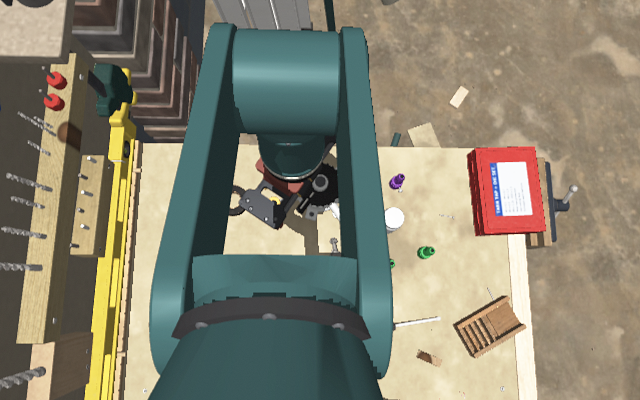

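```bash
python3 - <<'E'
import cv2
t=cv2.imread('pics/wrist1.png')
cv2.imwrite('pics/wrist1c.png',cv2.resize(t[85:295,265:445],None,fx=4,fy=4,interpolation=cv2.INTER_CUBIC)[:,:720][:600] if 0 else cv2.resize(t[90:290,265:445],None,fx=3,fy=3,interpolation=cv2.INTER_CUBIC))
E
```

```text
(no output)
```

View pics/wrist1c.png

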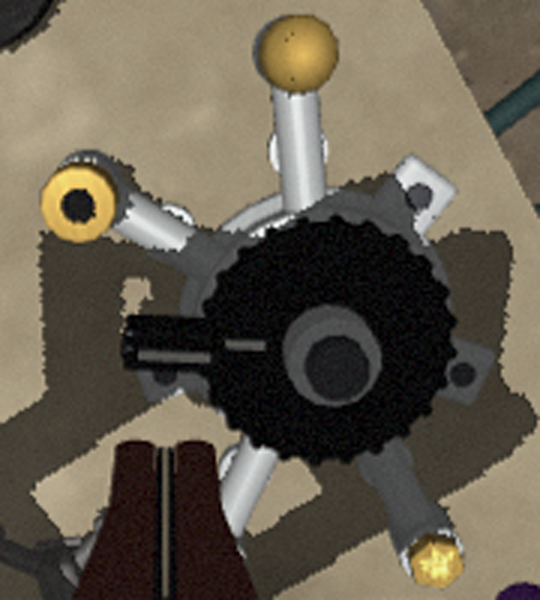

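```bash
python3 - <<'E'
from rig import cams
from h import *
T=cams.camera_params('wrist')
c=lambda x,y:(265+x/3-.3,90+y/3-.3)
A={}
for n,x,y,z in [('button',338,370,.06),('sleeve',332,356,.05),('dome',297,52,.04),('coupler',78,204,.048),('hex',436,560,.032),('tabtip',138,355,.05),('tabin',208,357,.05),('d1',226,343,.034),('d2',266,345,.034)]:
    A[n]=onz(T,*c(x,y),z)
for n in A:
    d=A[n]-(A['button']);print(n,A[n].round(4),'r',np.hypot(*d[:2]).round(4),'ang(ccw from -x)',np.degrees(np.arctan2(-d[1],-d[0])).round(1))
E
```

```text
button [0.4985 0.015  0.06  ] r 0.0 ang(ccw from -x) -180.0
sleeve [0.4989 0.0163 0.05  ] r 0.0013 ang(ccw from -x) -108.9
dome [0.5403 0.1053 0.04  ] r 0.0995 ang(ccw from -x) -114.8
coupler [0.4571 0.1046 0.048 ] r 0.0987 ang(ccw from -x) -65.2
hex [ 0.4897 -0.0837  0.032 ] r 0.0991 ang(ccw from -x) 84.9
tabtip [0.4451 0.0522 0.05  ] r 0.0651 ang(ccw from -x) -34.9
tabin [0.4642 0.0388 0.05  ] r 0.0417 ang(ccw from -x) -34.7
d1 [0.4698 0.0346 0.034 ] r 0.0347 ang(ccw from -x) -34.3
d2 [0.4811 0.0262 0.034 ] r 0.0207 ang(ccw from -x) -32.8
```

>>> step_arm(increments=[[1,0,0,0.045,0],[1,0,0,0.09,0],[1,0,0,0.12,0],[1,0,0,0.135,0],[1,0,0,0.135,0]])

```text
time: 2.2
eef_pos: [0.4619, 0.0638, 0.0648]
eef_rot: [[0.833, -0.553, -0.005], [-0.553, -0.833, -0.0], [-0.004, 0.003, -1.0]]
ft_force: [0.2, 0.7, 0.8]
finger_gap: 0.0004
```

>>> step_arm(increments=[[1,0,0,0.011,0],[1,0,0,0.0215,0],[1,0,0,0.0215,0]])

```text
time: 2.5
eef_pos: [0.4641, 0.0652, 0.0447]
eef_rot: [[0.834, -0.551, -0.0], [-0.551, -0.834, 0.0], [-0.0, -0.0, -1.0]]
ft_force: [-0.6, 0.5, 0.3]
finger_gap: 0.0003
```

```bash
python3 - <<'E'
from rig import robot,cams
from h import *
import cv2
s=robot.get_state();print(s['eef_pos'],s['ft_force'])
im=cams.read_camera('wrist');cv2.imwrite('pics/wrist2.png',im)
im=cams.read_camera('scene');cv2.imwrite('pics/scene2.png',cv2.resize(im[150:300,200:420],None,fx=3,fy=3,interpolation=cv2.INTER_CUBIC))
# arc plan
C=np.array([.4985,.0148]);R=np.array(s['eef_rot'])[:2,:2]
E
```

```text
[0.46413478 0.06522603 0.0446601 ] [-0.57051194  0.54356419  0.34338348]
```

View pics/wrist2.png

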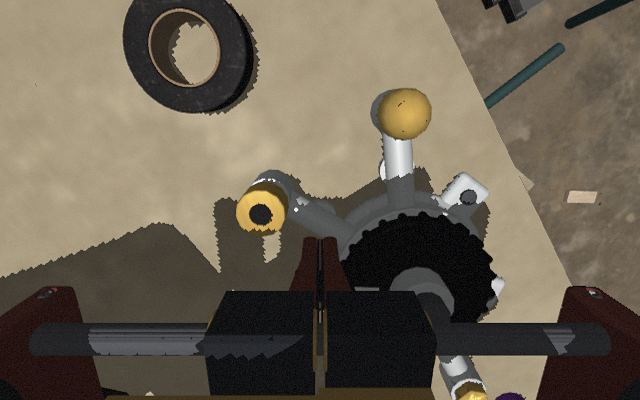

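View pics/scene2.png

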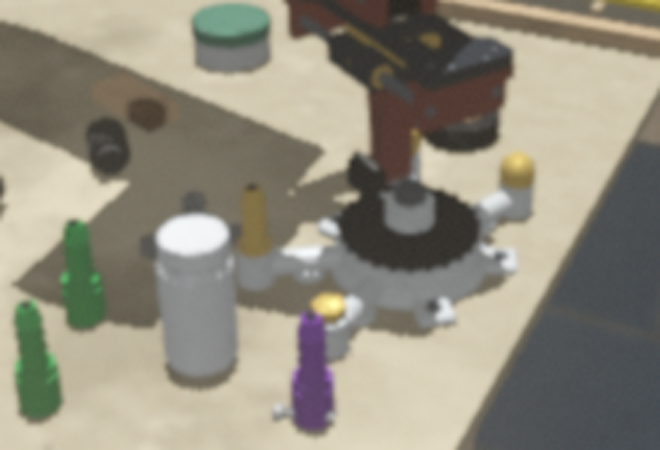

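```bash
cat >> h.py <<'E'
C=np.array([.4985,.0148])
def arc(s,angs,h=.0175,r=.058,z=.0445):
    out=[]
    for a in angs:
        d,ro=inc(s,[*(C+r*u(a)-h*t(a)),z],-90+a)
        out.append([1,*[float(x) for x in d.round(4)],float(ro)])
    return out
E
python3 - <<'E'
from rig import robot
from h import *
s=robot.get_state()
print(arc(s,[-34,-30,-25,-19,-13]))
E
```

```text
[[1, -0.0014, 0.0053, 0.0009, 0.59], [1, -0.0025, 0.0094, 0.0009, -3.41], [1, -0.0035, 0.0146, 0.0009, -8.41], [1, -0.0041, 0.0209, 0.0009, -14.41], [1, -0.004, 0.0273, 0.0009, -20.41]]
```

>>> step_arm(increments=[[1,-0.0014,0.0053,0,0.6],[1,-0.0025,0.0094,0,-3.4],[1,-0.0035,0.0146,0,-8.4],[1,-0.0041,0.0209,0,-14.4],[1,-0.004,0.0273,0,-20.4]])

```text
time: 3.1
eef_pos: [0.4469, 0.045, 0.0459]
eef_rot: [[0.975, -0.221, 0.003], [-0.221, -0.975, 0.0], [0.003, -0.001, -1.0]]
ft_force: [3.1, 2.2, -1.7]
finger_gap: 0.0003
```

```bash
python3 - <<'E'
from rig import robot
from h import *
s=robot.get_state();print(s['eef_pos'],s['ft_force'],s['ft_torque'])
print(arc(s,[-9,-4,1,6,11]))
E
```

```text
[0.44687416 0.04498428 0.04585386] [ 3.08888958  2.17238905 -1.68721222] [ 0.39027743 -0.53407254  0.08368365]
[[1, -0.002, 0.0044, 0.0013, -3.76], [1, -0.003, 0.0096, 0.0013, -8.76], [1, -0.0035, 0.0148, 0.0013, -13.76], [1, -0.0035, 0.0201, 0.0013, -18.76], [1, -0.0031, 0.0254, 0.0013, -23.76]]
```

>>> step_arm(increments=[[1,-0.001,0.0044,0,-3.8],[1,-0.002,0.0096,0,-8.8],[1,-0.0025,0.0148,0,-13.8],[1,-0.0025,0.02,0,-18.8],[1,-0.0021,0.0254,0,-23.8]])

```text
time: 3.6
eef_pos: [0.4388, 0.0207, 0.0459]
eef_rot: [[0.982, 0.191, 0.002], [0.191, -0.982, 0.0], [0.002, 0.0, -1.0]]
ft_force: [1.0, 2.9, 0.8]
finger_gap: 0.0009
```

```bash
python3 - <<'E'
from rig import robot,cams
from h import *
import cv2
s=robot.get_state();print(s['eef_pos'],s['ft_force'],s['ft_torque'])
im=cams.read_camera('scene');cv2.imwrite('pics/scene3.png',cv2.resize(im[150:300,200:420],None,fx=3,fy=3,interpolation=cv2.INTER_CUBIC))
im=cams.read_camera('top');cv2.imwrite('pics/top3.png',im)
print(arc(s,[13,17,20,22,24]))
E
```

```text
[0.43876679 0.02074485 0.04585574] [0.99060899 2.90370262 0.82006152] [ 0.46643274 -0.34140377  0.0579225 ]
[[1, -0.0011, 0.0018, 0.0014, -2.01], [1, -0.002, 0.0059, 0.0014, -6.01], [1, -0.0025, 0.009, 0.0014, -9.01], [1, -0.0028, 0.0111, 0.0013, -11.01], [1, -0.0029, 0.0132, 0.0013, -13.01]]
```

View pics/scene3.png

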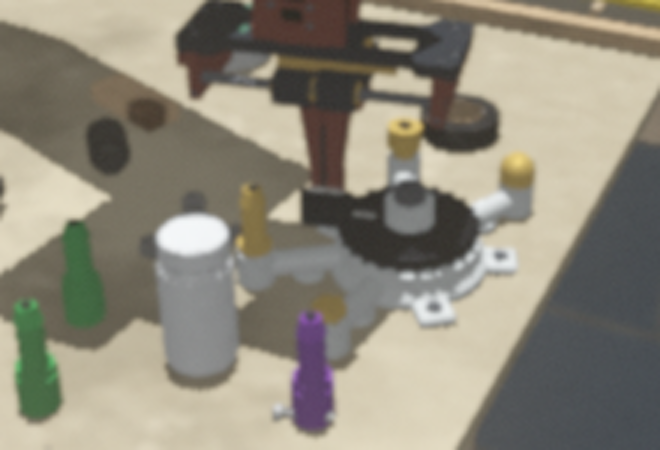

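View pics/top3.png

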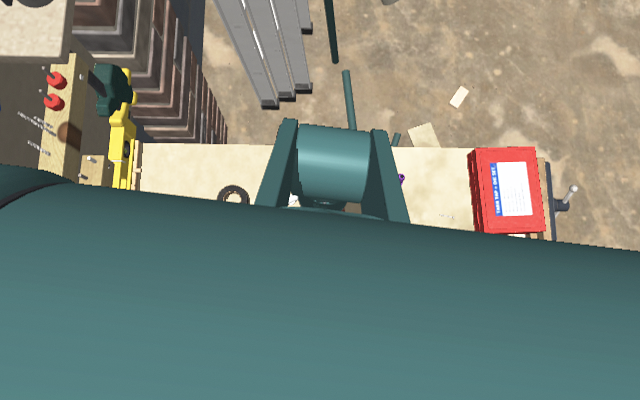

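>>> step_arm(increments=[[1,-0.0005,0.0018,0,-2],[1,-0.001,0.0059,0,-6],[1,-0.0015,0.009,0,-9],[1,-0.0018,0.0121,0,-12],[1,-0.0018,0.0152,0,-15]])

```text
time: 4.2
eef_pos: [0.4385, 0.0058, 0.0455]
eef_rot: [[0.901, 0.435, -0.001], [0.435, -0.901, 0.001], [-0.0, -0.001, -1.0]]
ft_force: [-1.1, 2.8, 2.0]
finger_gap: 0.0001
```

```bash
python3 - <<'E'
from rig import robot,cams
from h import *
import cv2
s=robot.get_state();print(s['eef_pos'],s['ft_force'],s['ft_torque'])
im=cams.read_camera('scene');cv2.imwrite('pics/scene4.png',im);cv2.imwrite('pics/scene4c.png',cv2.resize(im[190:270,260:380],None,fx=6,fy=6,interpolation=cv2.INTER_CUBIC))
print(arc(s,[27,28,29,30,31]))
E
```

```text
[0.43853821 0.00578658 0.04545978] [-1.13752889  2.7933572   2.03634251] [ 0.3898986  -0.02586228  0.02402874]
[[1, -0.0004, 0.0017, 0.001, -1.24], [1, -0.0007, 0.0027, 0.001, -2.24], [1, -0.001, 0.0037, 0.001, -3.24], [1, -0.0012, 0.0048, 0.001, -4.24], [1, -0.0014, 0.0058, 0.001, -5.24]]
```

View pics/scene4c.png

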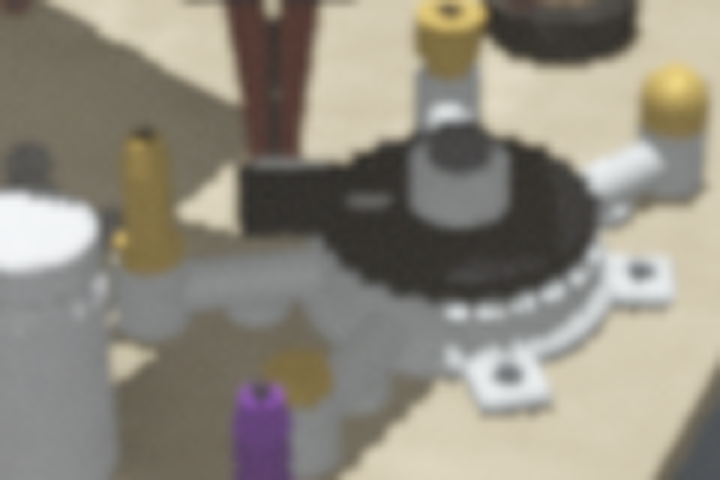

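>>> step_arm(increments=[[1,-0.0004,0.0017,0,-1.2],[1,-0.0007,0.0027,0,-2.2],[1,-0.001,0.0037,0,-3.2],[1,-0.0012,0.0048,0,-4.2],[1,-0.0012,0.0048,0,-4.2]])

```text
time: 4.75
eef_pos: [0.4398, 0.0005, 0.0451]
eef_rot: [[0.866, 0.5, -0.001], [0.5, -0.866, 0.0], [-0.0, -0.0, -1.0]]
ft_force: [-1.9, 1.9, 2.2]
finger_gap: 0.0007
```

```bash
python3 - <<'E'
from rig import robot,cams
from h import *
import cv2
s=robot.get_state();print(s['eef_pos'],s['ft_force'],s['ft_torque'])
y=s['eef_rot'][:,1];print('finger y ang a=',np.degrees(np.arctan2(y[1],y[0]))+90)
im=cams.read_camera('scene');cv2.imwrite('pics/scene5.png',im);cv2.imwrite('pics/scene5c.png',cv2.resize(im[190:270,260:380],None,fx=6,fy=6,interpolation=cv2.INTER_CUBIC))
im=cams.read_camera('wrist');cv2.imwrite('pics/wrist5.png',im)
P=cams.camera_params('scene')
for a in range(24,38,2):
    print(a,[tuple(np.round((np.array(proj(P,[*(C+r*u(a)+k*t(a)),.05]))-[260,190])*6+2.5,1)) for r,k in [(.072,0),(.046,0)]])
E
```

```text
[0.43984119 0.00050041 0.04510816] [-1.91206826  1.89974212  2.185142  ] [0.27906574 0.14254699 0.01074889]
finger y ang a= 30.015680683493905
24 [(np.float64(229.0), np.float64(162.9)), (np.float64(310.6), np.float64(163.3))]
26 [(np.float64(228.7), np.float64(167.2)), (np.float64(310.5), np.float64(166.0))]
28 [(np.float64(228.6), np.float64(171.4)), (np.float64(310.6), np.float64(168.7))]
30 [(np.float64(228.9), np.float64(175.7)), (np.float64(310.9), np.float64(171.4))]
32 [(np.float64(229.4), np.float64(180.0)), (np.float64(311.4), np.float64(174.1))]
34 [(np.float64(230.2), np.float64(184.3)), (np.float64(312.1), np.float64(176.8))]
36 [(np.float64(231.3), np.float64(188.5)), (np.float64(312.9), np.float64(179.5))]
```

View pics/scene5c.png

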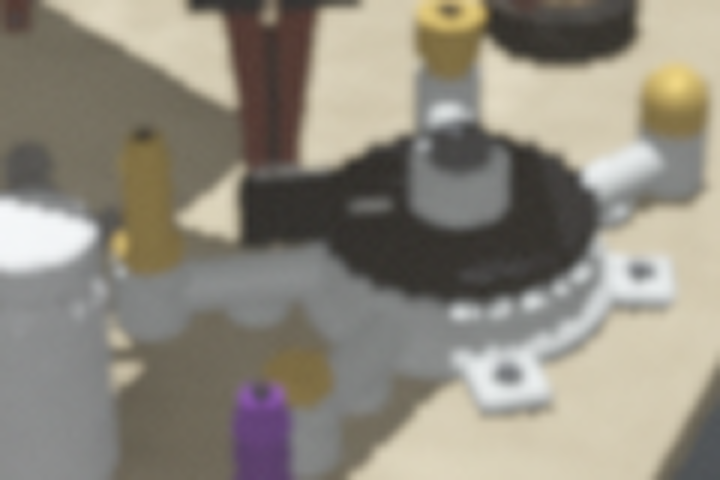

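View pics/wrist5.png

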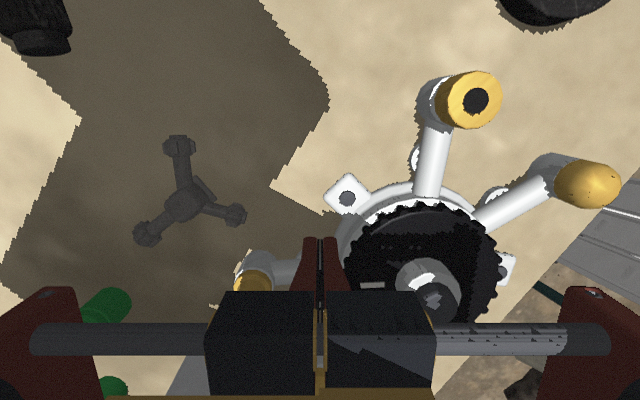

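>>> step_arm(increments=[[1,0,-0.01,0,0],[1,0,-0.012,-0.03,0],[1,0,-0.012,-0.08,0],[1,0,-0.012,-0.13,0],[1,0,0.02,-0.17,0]])

```text
time: 5.35
eef_pos: [0.4481, -0.014, 0.2165]
eef_rot: [[0.865, 0.502, 0.0], [0.502, -0.865, 0.001], [0.001, -0.001, -1.0]]
ft_force: [1.4, -0.2, -0.8]
finger_gap: 0.0005
```

>>> step_arm(increments=[[1,0,0.045,0,0],[1,0,0.085,0,0],[1,0,0.085,0,0],[1,0,0.085,0,0]])

```text
time: 5.75
eef_pos: [0.4921, -0.0898, 0.2138]
eef_rot: [[0.867, 0.499, -0.001], [0.499, -0.867, 0.0], [-0.0, -0.001, -1.0]]
ft_force: [-0.6, -0.0, -0.5]
finger_gap: 0.0002
```

```bash
python3 - <<'E'
from rig import robot,cams
from h import *
import cv2
s=robot.get_state();print(s['time'],s['eef_pos'])
P=cams.camera_params('wrist');im=cams.read_camera('wrist');cv2.imwrite('pics/wrist6.png',im)
np.save('P6.npy',P,allow_pickle=True)
E
```

```text
5.75 [ 0.49206839 -0.089783    0.21382596]
```

View pics/wrist6.png

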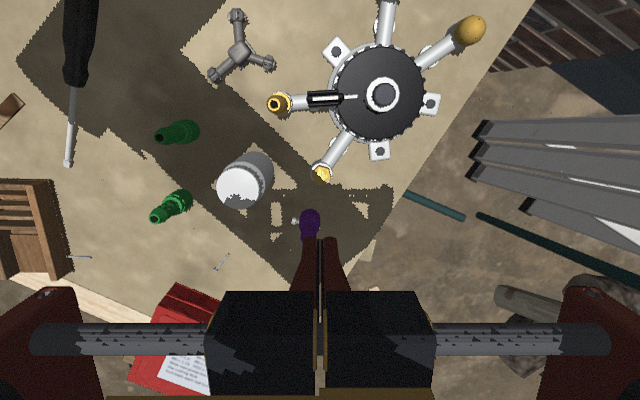

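```bash
python3 - <<'E'
import cv2
t=cv2.imread('pics/wrist6.png')
cv2.imwrite('pics/wrist6c.png',cv2.resize(t[50:150,260:440],None,fx=4,fy=4,interpolation=cv2.INTER_CUBIC))
E
```

```text
(no output)
```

View pics/wrist6c.png

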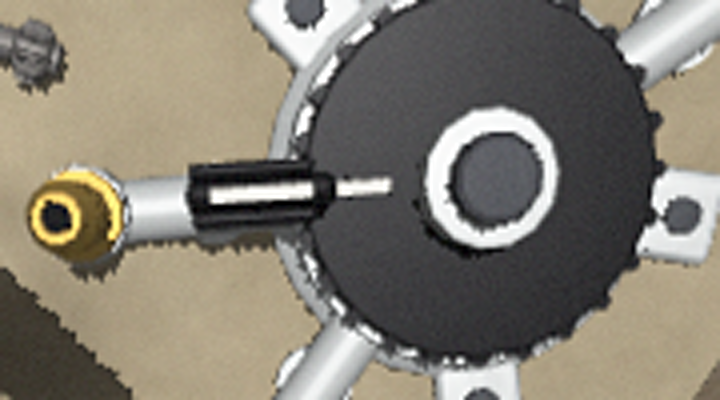

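```bash
python3 - <<'E'
from h import *
T=np.load('P6.npy',allow_pickle=True).item()
c=lambda x,y:(260+x/4-.375,50+y/4-.375)
A={}
for n,x,y,z in [('button',500,179,.06),('sleeve',492,178,.05),('hose',55,216,.069),('tabtip',208,196,.05),('tabin',312,188,.05),('d1',338,189,.034),('d2',392,185,.034)]:
    A[n]=onz(T,*c(x,y),z)
for n,p in [('dome',(471,30)),('hex',(321,174))]: A[n]=onz(T,*p,.04 if n=='dome' else .032)
for n in A:
    d=A[n]-(A['button']);print(n,A[n].round(4),'r',np.hypot(*d[:2]).round(4),np.degrees(np.arctan2(-d[1],-d[0])).round(1))
for p,q in [('tabtip','tabin'),('d1','d2')]:
    d=A[p]-A[q];print(p,'dir',np.degrees(np.arctan2(-d[1],-d[0])).round(2))
E
```

```text
button [0.499  0.0152 0.06  ] r 0.0 -180.0
sleeve [0.4989 0.0155 0.05  ] r 0.0004 -70.6
hose [ 0.4165 -0.0414  0.069 ] r 0.1 34.4
tabtip [ 0.4434 -0.0211  0.05  ] r 0.0664 33.1
tabin [ 0.4636 -0.0074  0.05  ] r 0.042 32.5
d1 [ 0.47   -0.0039  0.034 ] r 0.0347 33.2
d2 [0.481  0.0036 0.034 ] r 0.0214 32.8
dome [0.5397 0.103  0.04  ] r 0.0968 -114.9
hex [ 0.4893 -0.0829  0.032 ] r 0.0985 84.3
tabtip dir 34.09
d1 dir 33.93
```

>>> step_arm(increments=[[1,0,-0.02,0.03,0],[1,0,-0.04,0.06,0],[1,0,-0.05,0.08,0],[1,0,-0.05,0.08,0],[1,0,-0.05,0.08,0]])

```text
time: 6.3
eef_pos: [0.4668, -0.0455, 0.1344]
eef_rot: [[0.865, 0.501, -0.001], [0.501, -0.865, 0.0], [-0.001, -0.001, -1.0]]
ft_force: [1.2, 0.6, 0.1]
finger_gap: 0.0004
```

```bash
python3 - <<'E'
from rig import robot,cams
from h import *
import cv2
s=robot.get_state();print(s['time'],s['eef_pos'],abs(s['qvel']).max())
P=cams.camera_params('wrist');im=cams.read_camera('wrist');cv2.imwrite('pics/wrist7.png',im)
np.save('P7.npy',P,allow_pickle=True)
x,y=[int(v) for v in proj(P,[.4643,-.0085,.04])];print(x,y)
x0,y0=x-100,max(0,y-75);print(x0,y0)
cv2.imwrite('pics/wrist7c.png',cv2.resize(im[y0:y0+150,x0:x0+200],None,fx=4,fy=4,interpolation=cv2.INTER_CUBIC))
E
```

```text
6.3 [ 0.46677003 -0.04550481  0.13438864] 2.38505301147392
341 166
241 91
```

View pics/wrist7c.png

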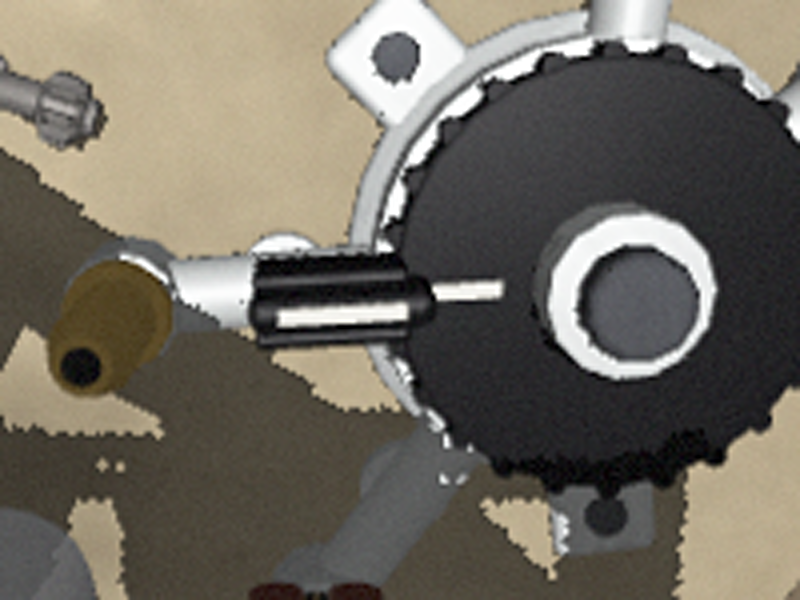

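```bash
python3 - <<'E'
from h import *
T=np.load('P7.npy',allow_pickle=True).item()
c=lambda x,y:(241+x/4-.375,91+y/4-.375)
A={}
for n,x,y,z in [('button',641,303,.06),('sleeve',632,294,.05),('hose',81,368,.069),('tabtip',277,319,.05),('tabin',409,312,.05),('d1',438,293,.034),('d2',502,289,.034)]:
    A[n]=onz(T,*c(x,y),z)
O=(A['button']+A['sleeve'])/2
for n in A:
    d=A[n]-O;print(n,A[n].round(4),'r',np.hypot(*d[:2]).round(4),np.degrees(np.arctan2(-d[1],-d[0])).round(2))
for p,q in [('tabtip','tabin'),('d1','d2')]:
    d=A[p]-A[q];print(p,'dir',np.degrees(np.arctan2(-d[1],-d[0])).round(2))
E
```

```text
button [0.4975 0.016  0.06  ] r 0.0004 5.41
sleeve [0.4984 0.0161 0.05  ] r 0.0004 -174.59
hose [ 0.4169 -0.0419  0.069 ] r 0.0996 35.53
tabtip [ 0.4436 -0.0212  0.05  ] r 0.0658 34.38
tabin [ 0.4643 -0.0076  0.05  ] r 0.0411 35.1
d1 [ 0.47   -0.0038  0.034 ] r 0.0343 35.4
d2 [0.4806 0.0032 0.034 ] r 0.0216 36.39
tabtip dir 33.19
d1 dir 33.73
```

```bash
sed -i 's/^C=.*/C=np.array([.4985,.0150])/' h.py; python3 - <<'E'
from rig import robot
from h import *
s=robot.get_state();print(s['eef_pos'])
print(arc(s,[34.5],h=.028,z=.134))
print(C+.058*u(34.5)-.028*t(34.5))
E
```

```text
[ 0.4678847  -0.04615306  0.13504003]
[[1, -0.0029, -0.061, 0.001, -4.44]]
[0.43484131 0.00522397]
```

>>> step_arm(increments=[[1,-0.001,-0.03,0,-2],[1,-0.003,-0.061,0,-4.5],[1,-0.003,-0.061,0.03,-4.5],[1,-0.003,-0.061,0.06,-4.5],[1,-0.003,-0.061,0.06,-4.5]])

```text
time: 6.85
eef_pos: [0.4334, 0.005, 0.0732]
eef_rot: [[0.824, 0.567, -0.003], [0.567, -0.824, 0.0], [-0.002, -0.002, -1.0]]
ft_force: [-0.4, 0.4, 0.4]
finger_gap: 0.0
```

```bash
python3 - <<'E'
from rig import robot
from h import *
s=robot.get_state();print(s['eef_pos'])
print(arc(s,[34.5],h=.028,z=.045))
print(C+.058*u(34.5)-.028*t(34.5))
E
```

```text
[0.43339912 0.00498494 0.07316113]
[[1, 0.0014, 0.0007, 0.0282, 0.01]]
[0.43484131 0.00522397]
```

>>> step_arm(increments=[[1,0,0,0.02,0],[1,0,0,0.028,0],[1,0,0,0.028,0],[1,0,0,0.028,0]])

```text
time: 7.25
eef_pos: [0.4349, 0.0047, 0.0471]
eef_rot: [[0.824, 0.566, 0.001], [0.566, -0.824, -0.0], [0.001, 0.001, -1.0]]
ft_force: [0.1, -0.6, 0.3]
finger_gap: 0.0005
```

```bash
python3 - <<'E'
from rig import robot
from h import *
s=robot.get_state();print(s['eef_pos'],s['ft_force'])
d=s['eef_pos'][:2]-C;print('du,dt',d@u(34.7),d@t(34.7))
E
```

```text
[0.43494775 0.00467199 0.04712931] [ 0.08557109 -0.61407844  0.27175902]
du,dt 0.05812863103946965 -0.027687883004298416
```

>>> step_arm(increments=[[1,0,0.004,0.002,0],[1,0,0.0065,0.002,0],[1,0,0.0075,0.002,0],[1,0,0.0075,0.002,0],[1,0,0.0075,0.002,0]])

```text
time: 7.75
eef_pos: [0.4385, -0.0014, 0.0443]
eef_rot: [[0.824, 0.566, 0.0], [0.566, -0.824, -0.0], [0.0, 0.0, -1.0]]
ft_force: [0.2, 0.2, 0.0]
finger_gap: 0.0006
```

```bash
python3 - <<'E'
from rig import robot,cams
from h import *
import cv2
s=robot.get_state();print(s['eef_pos'],s['ft_force'],s['ft_force'][:2]@t(34.7))
d=s['eef_pos'][:2]-C;print('du,dt',d@u(34.7),d@t(34.7))
im=cams.read_camera('scene');cv2.imwrite('pics/scene8c.png',cv2.resize(im[190:270,260:380],None,fx=6,fy=6,interpolation=cv2.INTER_CUBIC))
E
```

```text
[ 0.43852968 -0.0013543   0.04430536] [0.20199474 0.20189731 0.02044099] -0.05099719895742297
du,dt 0.058614410055067054 -0.020694290606451535
```

View pics/scene8c.png

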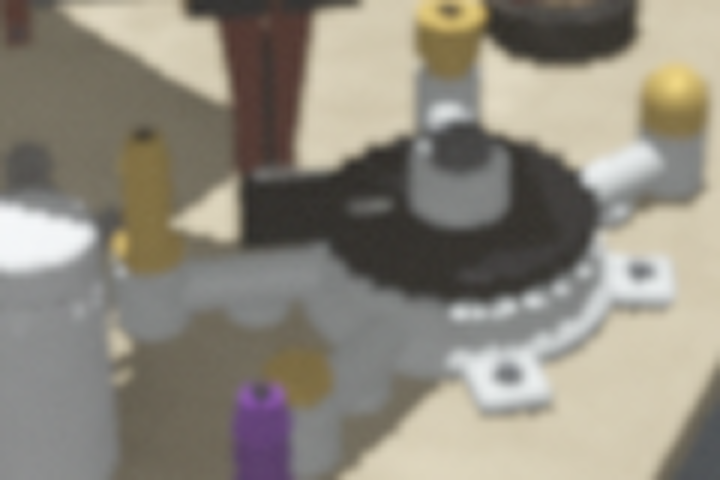

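>>> step_arm(increments=[[1,0,0.0005,0,0],[1,0,0.001,0,0],[1,0,0.001,0,0]])

```text
time: 8.1
eef_pos: [0.4387, -0.0019, 0.0442]
eef_rot: [[0.824, 0.566, -0.001], [0.566, -0.824, 0.0], [-0.0, -0.001, -1.0]]
ft_force: [-1.1, 1.6, 0.7]
finger_gap: 0.0006
```

>>> step_arm(increments=[[1,0,0.0005,0,0],[1,0,0.001,0,0],[1,0,0.001,0,0]])

```text
time: 8.4
eef_pos: [0.4392, -0.0028, 0.0442]
eef_rot: [[0.824, 0.566, -0.001], [0.566, -0.824, 0.0], [-0.0, -0.001, -1.0]]
ft_force: [-1.2, 2.2, 1.9]
finger_gap: 0.0006
```

>>> step_arm(increments=[[1,0,-0.006,0,0],[1,0,-0.01,-0.03,0],[1,0,-0.01,-0.07,0],[1,0,0.02,-0.09,0],[1,0,0.05,-0.09,0]])

```text
time: 8.9
eef_pos: [0.4702, -0.0446, 0.1374]
eef_rot: [[0.823, 0.568, 0.006], [0.568, -0.823, -0.002], [0.004, 0.005, -1.0]]
ft_force: [1.4, 0.5, -0.8]
finger_gap: 0.0003
```

>>> step_arm(increments=[[1,0,0.003,0,4.6],[1,0,0.003,0,4.6],[1,0,0.003,0,4.6],[1,0,0.003,0,4.6]])

```text
time: 9.3
eef_pos: [0.4687, -0.046, 0.1338]
eef_rot: [[0.866, 0.5, -0.001], [0.5, -0.866, 0.0], [-0.001, -0.001, -1.0]]
ft_force: [0.7, -0.8, 0.8]
finger_gap: 0.0005
```

```bash
cat > look.py <<'E'
import sys
from rig import robot,cams
from h import *
import cv2
k=sys.argv[1]
s=robot.get_state();print(s['time'],s['eef_pos'],abs(s['qvel']).max())
P=cams.camera_params('wrist');im=cams.read_camera('wrist');cv2.imwrite(f'pics/wrist{k}.png',im)
np.save(f'P{k}.npy',P,allow_pickle=True)
x,y=[int(v) for v in proj(P,[.4643,-.0085,.04])]
x0,y0=x-100,max(0,y-75);print(x0,y0)
cv2.imwrite(f'pics/wrist{k}c.png',cv2.resize(im[y0:y0+150,x0:x0+200],None,fx=4,fy=4,interpolation=cv2.INTER_CUBIC))
E
python3 look.py 9
```

```text
9.3 [ 0.46866079 -0.04597512  0.13384607] 0.35725122093221706
239 90
```

View pics/wrist9c.png

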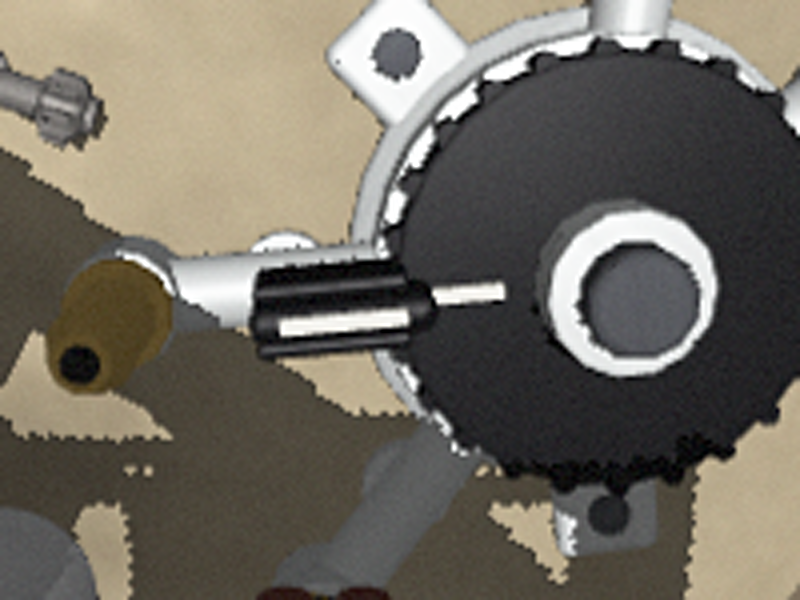

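```bash
cat > meas.py <<'E'
import sys,cv2
from h import *
for k,o in [a.split(':') for a in sys.argv[1:]]:
    x0,y0=map(int,o.split(','))
    T=np.load(f'P{k}.npy',allow_pickle=True).item();im=cv2.imread(f'pics/wrist{k}.png').astype(float).mean(2)
    def line(xa,xb,ya,yb,z):
        pts=[]
        for x in range(x0+xa//4,x0+xb//4):
            col=im[y0+ya//4:y0+yb//4,x];w=np.clip(col-90,0,None)
            pts.append(onz(T,x,y0+ya//4+(w*np.arange(len(w))).sum()/w.sum(),z)[:2])
        return np.array(pts)
    L1=line(290,400,300,335,.05);L2=line(445,495,278,308,.034)
    hose=onz(T,x0+81/4-.4,y0+(368 if k=='7' else 365)/4-.4,.069)[:2]
    for n,L in [('tab',L1),('dial',L2)]:
        d=(L[0]-L[-1]);c=L.mean(0)
        f=np.linalg.svd(L-c)[2][0];f*=-np.sign(f[0]);g=c-C
        print(k,n,'dir',np.degrees(np.arctan2(-f[1],-f[0])).round(2),'pos ang',np.degrees(np.arctan2(-g[1],-g[0])).round(2))
    A=np.r_[L1,L2];f=np.linalg.svd(A-A.mean(0))[2][0];f*=-np.sign(f[0])
    g=hose-C
    print(k,'joint dir',np.degrees(np.arctan2(-f[1],-f[0])).round(2),'hose',hose.round(4),np.degrees(np.arctan2(-g[1],-g[0])).round(2))
E
python3 meas.py 7:241,91 9:239,90
```

```text
7 tab dir 33.22 pos ang 33.21
7 dial dir 33.55 pos ang 33.34
7 joint dir 33.1 hose [ 0.4168 -0.0419] 34.86
9 tab dir 34.21 pos ang 35.2
9 dial dir 35.69 pos ang 35.38
9 joint dir 34.87 hose [ 0.417  -0.0417] 34.81
```

```bash
python3 - <<'E'
from rig import robot
from h import *
s=robot.get_state();print(inc(s,[*C,.095]))
E
```

```text
(array([ 0.0563, -0.0379,  0.0389]), 0)
```

>>> step_arm(increments=[[1,0.03,-0.02,0,0],[1,0.0563,-0.0379,0.01,0],[1,0.0563,-0.0379,0.039,0],[1,0.0563,-0.0379,0.039,0],[1,0.0563,-0.0379,0.039,0]])

```text
time: 9.85
eef_pos: [0.4982, 0.0146, 0.0949]
eef_rot: [[0.866, 0.499, -0.003], [0.499, -0.866, 0.0], [-0.002, -0.002, -1.0]]
ft_force: [1.1, 0.7, 0.1]
finger_gap: 0.0006
```

```bash
python3 - <<'E'
from rig import robot,cams
import cv2
from h import *
s=robot.get_state();print(inc(s,[*C,.074]))
im=cams.read_camera('scene');cv2.imwrite('pics/scene10c.png',cv2.resize(im[170:270,260:380],None,fx=6,fy=6,interpolation=cv2.INTER_CUBIC))
E
```

```text
(array([ 0.0005, -0.0001,  0.0209]), 0)
```

View pics/scene10c.png

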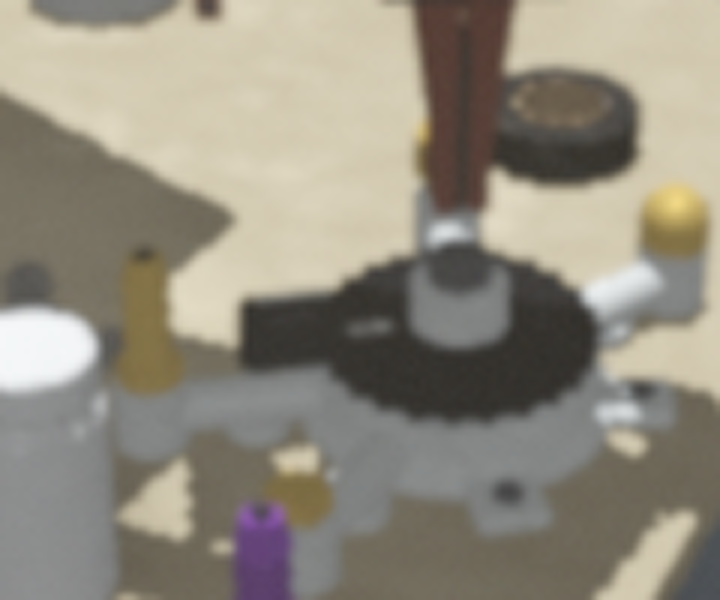

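Fingertips are centred over the button. Next I press down slowly.

>>> step_arm(increments=[[1,0,0,0.01,0],[1,0,0,0.02,0],[1,0,0,0.023,0],[1,0,0,0.025,0],[1,0,0,0.025,0]])

```text
time: 10.4
eef_pos: [0.4994, 0.014, 0.0702]
eef_rot: [[0.867, 0.498, -0.0], [0.498, -0.867, -0.0], [-0.0, 0.0, -1.0]]
ft_force: [-0.6, -2.5, 3.8]
finger_gap: 0.0004
```

>>> step_arm(increments=[[1,0,0,0.0015,0],[1,0,0,0.003,0],[1,0,0,0.003,0]])

```text
time: 10.7
eef_pos: [0.4994, 0.0141, 0.0674]
eef_rot: [[0.867, 0.499, -0.0], [0.499, -0.867, -0.0], [-0.0, 0.0, -1.0]]
ft_force: [-1.6, -3.2, 5.2]
finger_gap: 0.0004
```

>>> step_arm(increments=[[1,0,0,0.0007,0],[1,0,0,0.0012,0],[1,0,0,0.0012,0],[1,0,0,0.0012,0]])

```text
time: 11.1
eef_pos: [0.4995, 0.0141, 0.0671]
eef_rot: [[0.867, 0.499, 0.0], [0.499, -0.867, -0.001], [0.0, 0.001, -1.0]]
ft_force: [-3.9, -2.7, 15.0]
finger_gap: 0.0005
```

The force rose from 5 to 15 N with almost no further travel, and the tip is at 53 mm. That is the bottom stop. I let it up and look again.

>>> step_arm(increments=[[1,0,0,-0.004,0],[1,0,0,-0.012,0],[1,0,0,-0.04,0],[1,0,0,-0.07,0],[1,0,0,-0.07,0]])

```text
time: 11.6
eef_pos: [0.5021, 0.0145, 0.1394]
eef_rot: [[0.867, 0.498, 0.006], [0.498, -0.867, 0.0], [0.006, 0.003, -1.0]]
ft_force: [0.7, -0.6, -0.4]
finger_gap: 0.0
```

>>> step_arm(increments=[[1,-0.03,0.02,0,0],[1,-0.056,0.038,0,0],[1,-0.056,0.038,0,0],[1,-0.056,0.038,0,0],[1,-0.056,0.038,0,0]])

```text
time: 12.1
eef_pos: [0.4701, -0.0459, 0.1357]
eef_rot: [[0.867, 0.498, -0.0], [0.498, -0.867, 0.001], [0.0, -0.001, -1.0]]
ft_force: [-0.4, 0.2, -0.7]
finger_gap: -0.0
```

```bash
python3 look.py 11; python3 - <<'E'
from rig import cams
import cv2
im=cams.read_camera('scene');cv2.imwrite('pics/scene11c.png',cv2.resize(im[160:300,190:390],None,fx=4,fy=4,interpolation=cv2.INTER_CUBIC))
E
```

```text
12.1 [ 0.47010852 -0.04590185  0.1357383 ] 0.5897750434802238
237 88
```

View pics/wrist11c.png

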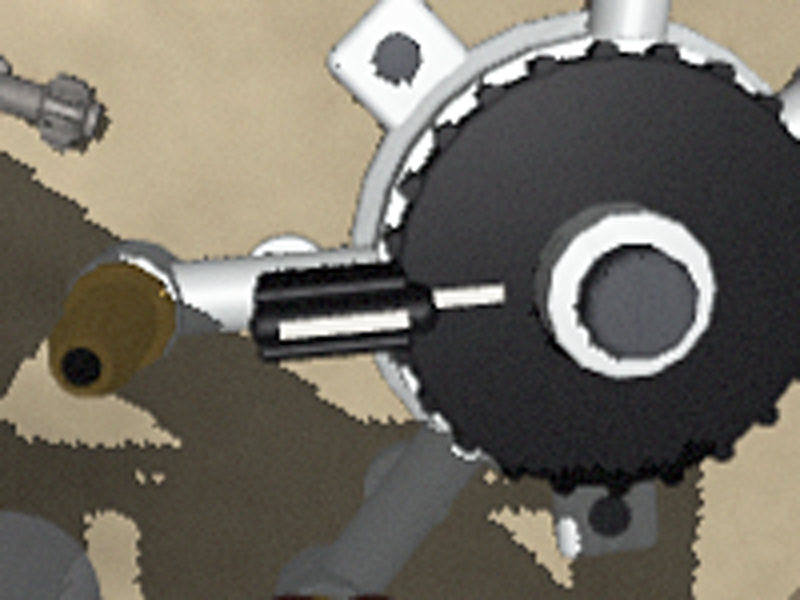

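View pics/scene11c.png

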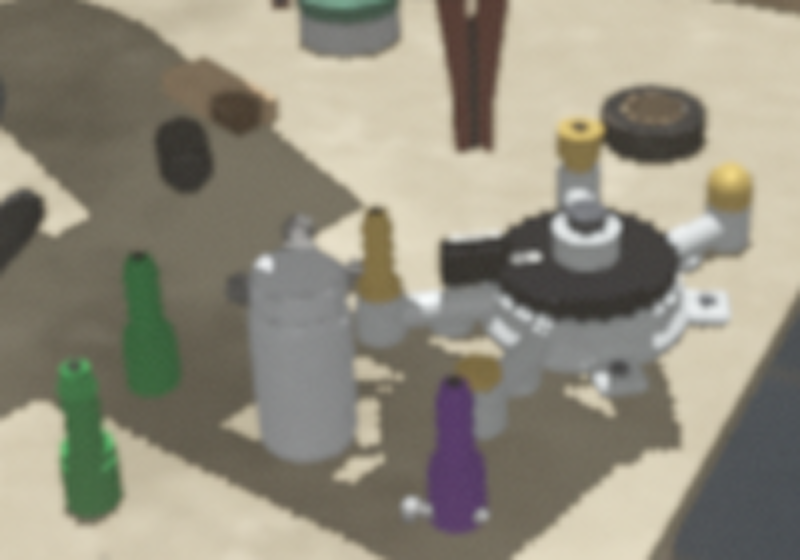

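```bash
python3 meas.py 11:237,88; python3 - <<'E'
from rig import ticket
print(ticket.close_job())
E
```

```text
11 tab dir 33.42 pos ang 35.08
11 dial dir 34.71 pos ang 35.36
11 joint dir 34.54 hose [ 0.4166 -0.0415] 34.57
the job is handed in; nothing more can be done
None
```

The valve is set to the hose outlet, and the button was then pressed once and released. I handed the job in at about 12 s of the 48 s allowed.

- **Dial:** I pushed the tab round by about 68° with the closed fingertips on its side face. One corrective nudge of about 1.5° followed after a camera check.
- **Tab pointing:** after the press, a line fitted through the tab's markings points at 34.5° and the hose tail lies at 34.6°. Individual tab readings scatter between 33.4° and 35.4°, so the aim is good to roughly 1°.
- **Button:** I pressed it to its stop. The force rose from 5 N to 15 N with no further travel, and the fingertips were 53 mm above the bench. It was up again in the last pictures.
- **Bystanders:** in the last scene picture the pot, reel and look-alikes stand where they were. The chuck key is mostly hidden behind the pot there, but it had not moved between wrist views. At hand-in the robot was clear of everything.

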